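Pop the snap cap off the red-capped sample vial with the cap puller

ROBOT

A 6-joint arm with a two-finger parallel gripper is mounted at the origin on a cart in front of the work surface, level with it; the furniture and walls round the work are solid. World frame = base frame: x ahead of the robot, y to its left, z up, the work surface at z = 0. Lengths are in mm, angles in rad, forces in N, time in s.
With the tool pointing down it reaches from about 275 to 750 mm from the base axis. Payload 10.2 kg.
Tool frame: the origin (TCP) lies at the very end of the fingers, on their centre line; the grasp point (between the pads) lies 19 mm behind it; z points along the fingers, y is the line along which they close (so a half turn about z gives the same grasp; the last joint's range is limited). The gripper opens to 85 mm and grips with 20 to 120 N. Pads are 22 mm wide; open, the fingers measure 114 mm over their backs; the gripper's body (76 mm by 85 mm) begins 54 mm behind the grasp point. The pads swing forward as they close: fully open they stand 13 mm farther back than shut.
Start: joints at [1.112, 0.313, 1.498, -0, 1.331, -0.223], TCP at [122.664, 510.475, 231.294] pointing down, gripper open.
Joint ranges: [-2.94, 2.94], [-0.97, 2.17], [0.19, 2.56], [-1.23, 4.37], [0.02, 3.11], [-2.88, 2.88]. Speed limits (rad/s): [2.39, 2.39, 3.01, 3.14, 3.14, 3.14].

INTERFACE

Orientations are given as a unit quaternion [w, x, y, z].
In Python, from rig import ctrl gives the robot as it stands.
- The arm moves only by the shell command python3 -m inch 'ROWS' [OPENING] [FORCE]. ROWS is text: rows parted by semicolons, each of 6 numbers parted by spaces: the shift along the tool's x, y, z in mm, then the turn, a rotation vector about the tool's x, y, z in units of 6 degrees (1.0 is 6 degrees). A call has exactly 10 rows; each row shifts and turns the commanded pose from where the row before left it, along the tool's axes as they then stand; what a row does not reach is not made up. A row lasts 1/12 s, in which the tool goes at most 41.7 mm and 7.16 degrees, less where a joint would pass 70% of its speed; a pose out of reach is approached as far as the arm can. A call with a gripper value outside its range is refused whole. OPENING is the opening, from 0 (shut) to 1 (fully open), set as the call begins (- or left out, the last holds). The fingers move at their own pace and stop on an object; FORCE is the grip in N (left out, the last holds). Time passes only in rows, so rows that do not move let the fingers close, or fill a call up. It gives the time, the measured TCP pose, the force, the opening and the grip force at its end, in the units of the state.
- ctrl.sense(): the state, without advancing time (a new reading comes with each control period).
- ctrl.capture(name): name is "side" or "top"; returns a dict with "image" (384x512x3 uint8, red, green, blue), "intrinsics" (3x3 intrinsics, pixels), "D" ([k1, k2, p1, p2, k3] as OpenCV has them; the pictures are not rectified), "rvec" (rotation vector, rad) and "tvec" (3), from world to camera coordinates, as OpenCV has them. Camera axes: x right, y down, z forward; pixel columns grow to the right and rows downward; lengths in mm; the calibration is good to about 2 mm. A picture is of the moment at which its call begins. There is no depth.
- ctrl.finish_job(): hands the job in; it is judged then, once.
The state is a dict: "time_s": time; "joints": joint angles; "dq": joint speeds; "tau": joint torques, N m; "eef_pos": TCP position; "ee_rot": TCP orientation; "force": force on the tool from outside, world axes, zero at the start; "wrist_torque": the same for the moment, N m; "grip_width": opening from 0.0 (shut) to 1.0 (fully open); "grip_force": force on a finger pad.
Only numpy, scipy, OpenCV 4.12 (cv2) and the standard library are available. Lean on these libraries where they do the work, as an engineer would, in place of code of your own. Each camera call takes 0.05 s, during which the arm holds its last target. There are 200 camera calls.

TASK

Open the sample vial with the red snap cap. Take the cap puller by its blue handle, slide its fork flat along the stand and all the way home under the red cap's skirt, then pull straight up until the cap pops off; work gently, without ramming the glass, the stand or the cap, and never touch a cap with the gripper itself. Keep the cap lying level on the fork, stand the puller upright with the cap on it in the steel tray and let go; the white and green caps stay pressed on, and the glass beaker stays where it is.

Things in the scene. Friction and masses are not known exactly. Their poses are not given: they have to be found in the camera images.
- puller: Cap puller, about 0.14 kg, standing on its flat black plastic fork on the bench. Origin: centre of the fork's underside, under the handle; x points where the fork opens, z up. Fork 3 mm thick, from x = -21 mm (back) to +20 mm (tips), y = -24 to +24 mm. A steel arch stands on it: legs at y = 20 to 24 mm either side, x = -7 to 7 mm, underside of the arch at z = 26 mm.
- puller_grip (a point): Middle of the puller's blue handle, 65 mm above the fork's underside. The handle is a plate 14 mm thick along the puller's x, 30 mm wide along y, from 43 to 87 mm above the fork's underside; grip it across its thickness.
- puller_root (a point): Closed end of the fork's slot, at x = -11 mm, y = 0, z = 0 of the puller. The slot between the tines is 24.6 mm wide (30 mm between the relieved tips, over the last 7 mm). With the root against a vial's neck, the puller's origin lies on the vial's axis within 1 mm, and the handle is above the cap's axis.
- vial_stand: Aluminium stand of two plates on posts, fixed to the bench, three amber glass vials in a row in it. Origin: on the bench under the middle vial, z up. Vial axes at x = 0, y = -64, 0, +64 mm. Flat top at z = 56 mm, x = -60 to +32 mm, y = -102 to +102 mm; its smooth apron in front of the row (x = -60 to -20 mm) guides the fork, which goes in along +x.
- vial_mid: Amber glass vial in the middle place, held fast in the stand. Origin: on its axis, level with the stand's top. Its neck is 21.6 mm across for 3.8 mm above the top, narrower above, inside the cap. The gap between top and seated cap is 4.5 mm for the 3 mm fork: slide it in lying on the top, lightly pressed, until the root bears on the neck and the push is felt to rise by 4 to 7 N.
- vial_left: The same, in the left place (stand's y = +64 mm). More than 15 N of the puller on the glass, or 25 N on the stand, does damage; touch down and slide slowly (about 5 mm/s).
- vial_right: The same, in the right place (stand's y = -64 mm). A cap gives at about 11 N straight up, within 3 mm of lift, then lies loose on the fork. It holds harder the faster it is pulled: keep below 20 mm/s until it is free.
- cap_red: Red plastic snap cap, 34 mm across and 16 mm high, pressed on one of the three vials (any place). Origin: centre of the underside of its skirt, z up. Seated, the underside stands 4.5 mm above the stand's top. This is the one to take off. More than 24 N on it does damage.
- cap_white: White plastic snap cap, 34 mm across and 16 mm high, pressed on one of the three vials (any place). Origin: centre of the underside of its skirt, z up. Seated, the underside stands 4.5 mm above the stand's top. Stays on.
- cap_green: Green plastic snap cap, 34 mm across and 16 mm high, pressed on one of the three vials (any place). Origin: centre of the underside of its skirt, z up. Seated, the underside stands 4.5 mm above the stand's top. Stays on.
- tray: Shallow open steel tray, 120 mm along x, 140 mm along y, rim 14 mm high, walls and floor 3 mm thick, standing loose on the bench. Origin: centre of its underside, z up; the inner floor is at z = 3 mm.
- beaker: Empty clear glass beaker, 55 mm across, 67 mm high, standing on the bench behind the work. Origin: centre of its underside. A bystander.

How it is judged:
By the outcome, as a careful person would: the job done as asked, in the order asked, and still so for the second after the job is handed in, with the robot touching nothing.
It also fails if it takes over 72 s, if anything falls off the work surface, if the arm or the gripper's body presses on something with over 40 N, if the wrist force passes 120 N, or if a joint passes its speed limit or range.

## Working session

There is one attempt and no reset: what is moved stays moved. The work goes in short steps, Python scripts to look and compute and a shell command to move; the robot and the scene stay as the last step left them, time stands still between calls to the robot, and variables do not carry over. Pictures are saved under pics/ and viewed, at most 10 in all, crops included, and the job is handed in when it is done.

```bash
ls; mkdir -p pics; python3 - <<'E'
from rig import ctrl
import cv2,numpy as np,pickle
for n in("side","top"):
    c=ctrl.capture(n); cv2.imwrite(f"pics/{n}0.png",c["image"][...,::-1]); pickle.dump(c,open(f"{n}0.pkl","wb"))
    R=cv2.Rodrigues(np.array(c["rvec"],float))[0]; print(n,-R.T@np.array(c["tvec"]).ravel(), R[2])
print(ctrl.sense())
E
```

```text
pics
side [ 185.79203206 -768.32593145  746.21750877] [ 0.34792119  0.69141092 -0.63316805]
top [ 464.49687875  -13.5004562  1125.6604748 ] [ 0.10198745  0.00755352 -0.99475701]
{'time_s': 0.1, 'joints': array([ 1.11158130e+00,  3.13361668e-01,  1.49834098e+00,  5.87637870e-06,
        1.33099673e+00, -2.23398313e-01]), 'dq': array([-7.02104136e-04, -1.11932572e-03, -2.10128539e-03,  9.80616725e-05,
        4.90197745e-04, -9.46051178e-04]), 'tau': array([ 1.57031638e-03, -4.12899613e+01, -2.60140997e+01, -2.06398172e-04,
        3.07659109e-03,  6.09294989e-05]), 'eef_pos': array([122.56811792, 510.26365059, 230.81644788]), 'ee_rot': array([-1.87911156e-04,  1.17636023e-01,  9.93056625e-01, -5.20491886e-04]), 'force': array([-0.46027542, -0.05544952,  0.53663306]), 'wrist_torque': array([0.03326981, 0.01720384, 0.00944484]), 'grip_force': 0.0, 'grip_width': 0.9991749623782731}
```

View pics/side0.png

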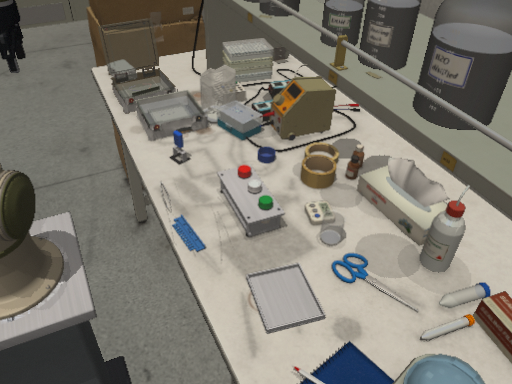

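View pics/top0.png

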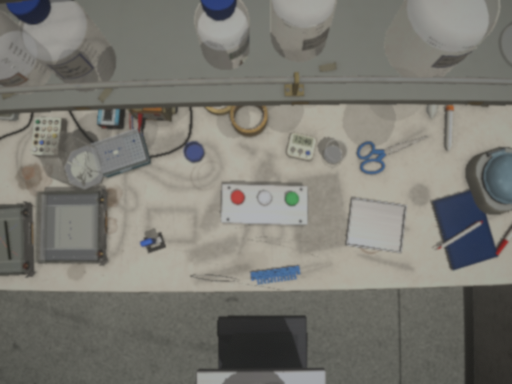

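The side view shows the puller at about (180,148), the stand with the red, white and green caps at (245,172), (255,186) and (266,203), and the tray at (286,296). In the top view the puller is at (152,242), the caps at (237,197), (265,198) and (292,198), the tray at (376,224) and the beaker at about (331,150).

```bash
cat > h.py <<'E'
import cv2,numpy as np,pickle
def load(n): return pickle.load(open(n,"rb"))
def ray(c,uv):
    K=np.array(c["intrinsics"],float);D=np.array(c["D"],float)
    R=cv2.Rodrigues(np.array(c["rvec"],float))[0];t=np.array(c["tvec"],float).ravel()
    p=cv2.undistortPoints(np.array(uv,float).reshape(-1,1,2),K,D).reshape(-1,2)
    return -R.T@t,(np.c_[p,np.ones(len(p))])@R
def plane(c,uv,z):
    o,d=ray(c,uv); return o+d*((z-o[2])/d[:,2])[:,None]
def proj(c,P):
    return cv2.projectPoints(np.array(P,float).reshape(-1,1,3),np.array(c["rvec"],float),np.array(c["tvec"],float),np.array(c["intrinsics"],float),np.array(c["D"],float))[0].reshape(-1,2)
def tri(c1,p1,c2,p2):
    o1,d1=ray(c1,p1);o2,d2=ray(c2,p2);d1=d1[0];d2=d2[0]
    s=np.linalg.lstsq(np.c_[d1,-d2],o2-o1,rcond=None)[0]
    a,b=o1+s[0]*d1,o2+s[1]*d2; return (a+b)/2,np.linalg.norm(a-b)
def blob(c,lo,hi,box):
    x0,y0,x1,y1=box; hsv=cv2.cvtColor(c["image"],cv2.COLOR_RGB2HSV)[y0:y1,x0:x1]
    m=cv2.inRange(hsv,lo,hi); n,l,s,ce=cv2.connectedComponentsWithStats(m)
    i=1+np.argmax(s[1:,4]); return ce[i]+[x0,y0],s[i],np.argwhere(l==i)[:,::-1]+[x0,y0]
E
python3 - <<'E'
from h import *
T,S=load("top0.pkl"),load("side0.pkl")
for nm,lo,hi,bt,bs in [("red",(0,120,80),(8,255,255),(220,180,250,215),(230,160,260,182)),("green",(50,90,40),(85,255,255),(280,180,310,215),(250,190,280,213)),("blue",(105,120,60),(130,255,255),(135,225,170,255),(165,125,195,165))]:
    a,sa,_=blob(T,lo,hi,bt);b,sb,_=blob(S,lo,hi,bs)
    print(nm,a,sa,b,sb,tri(T,a,S,b),plane(T,[a],76.5))
# tray & stand
g=cv2.cvtColor(T["image"],cv2.COLOR_RGB2GRAY)
crop=lambda c,b,f:cv2.resize(c["image"][b[1]:b[3],b[0]:b[2],::-1],None,fx=f,fy=f,interpolation=cv2.INTER_CUBIC)
A=crop(T,(130,222,180,262),8);B=crop(S,(155,120,205,170),8)
C=crop(T,(215,175,315,230),4);D=crop(T,(335,190,415,260),5)
M=np.zeros((600,800,3),np.uint8)
for im,y,x in((A,0,0),(B[:400,:400],0,400)): M[y:y+im.shape[0],x:x+im.shape[1]]=im
C=crop(T,(215,178,315,228),4); M[400:600,0:400]=C
D=crop(T,(340,192,410,257),3); M[400:595,400:610]=D
cv2.imwrite("pics/m1.png",M)
E
```

```text
red [237.125      196.80833333] [ 12  11  12  13 120] [243.96478873 171.03521127] [  8   5  13  13 142] (array([571.47208781,  46.33819975,  70.20020148]), np.float64(4.791349735622586)) [[573.0545376  45.1032442  76.5      ]]
green [291.5        198.36206897] [  6  13  12  12 116] [265.09032258 202.07096774] [  9   6  13  14 155] (array([566.11295974, -81.00646045,  69.52628899]), np.float64(4.493228521396274)) [[567.50684168 -81.44610506  76.5       ]]
blue [146.47916667 241.83333333] [ 6 14 11  7 48] [177.68468468 137.73873874] [  8   5   9  17 111] (array([468.60791168, 260.42608362,  70.00349839]), np.float64(4.525463943907768)) [[470.71524526 258.00654622  76.5       ]]
```

View pics/m1.png

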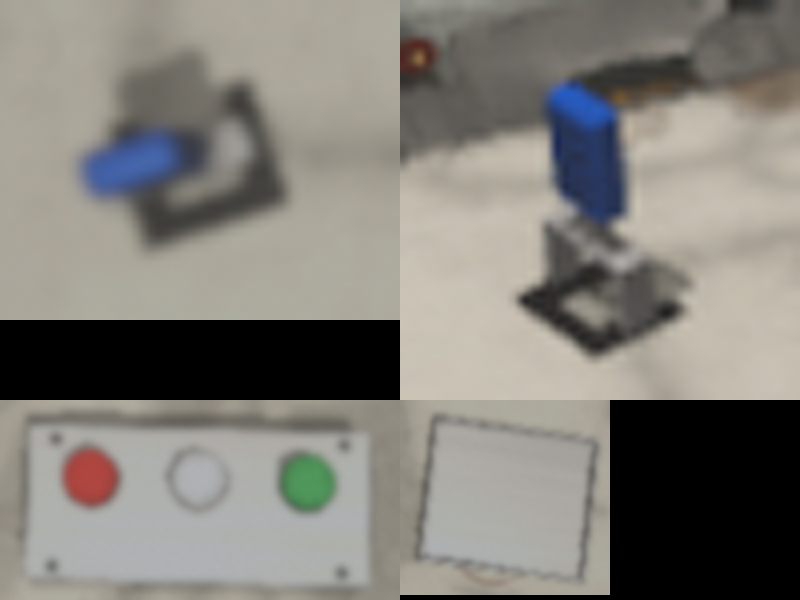

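The crop shows the puller with its handle width along the fork's back edge. The solid back faces the robot, so the fork opens towards world +x and a bit of +y. The stand's apron also faces the robot, and red is in the left place. Next I work out the metric poses.

```bash
cat >> h.py <<'E'
from scipy.spatial.transform import Rotation as Ro
def plan(xyz,yawdeg):
    """total tool-frame move: shift in present tool axes; turn about tool z (units) to bring y_tool to world yaw, pointing straight down"""
    from rig import ctrl
    s=ctrl.sense();q=np.array(s["ee_rot"]);R=Ro.from_quat(q[[1,2,3,0]])
    a=np.radians(yawdeg);y=[np.cos(a),np.sin(a),0];z=[0,0,-1];x=np.cross(y,z)
    Rt=Ro.from_matrix(np.c_[x,y,z])
    d=np.array(xyz)-s["eef_pos"]
    print("t",round(s["time_s"],2),"now",np.round(s["eef_pos"],2),"F",np.round(s["force"],2),"shift(now axes)",np.round(R.inv().apply(d),2),"shift(target axes)",np.round(Rt.inv().apply(d),2),"turn units",np.round(np.degrees((R.inv()*Rt).as_rotvec())/6,3))
E
python3 - <<'E'
from h import *
T,S=load("top0.pkl"),load("side0.pkl")
ft=[(160.6,232.6),(165.6,246.4),(148.75,252.6)];fs=[(170,157.25),(179.4,164),(190.6,158.75)]
print("fork top\n",plane(T,ft,1.5).round(1),"\nfork side\n",plane(S,fs,1.5).round(1))
b=[340,192]
print("tray",plane(T,np.array([(35,17),(197,40),(180,180),(17,158)])/3+b,14).round(1))
r,g=plane(T,[(237.1,196.8),(291.5,198.4)],76.5);
print("yaw stand",np.degrees(np.arctan2(-(r-g)[0],(r-g)[1])))
rs,gs=plane(S,[(243.96,171.04),(265.09,202.07)],69);print("side caps z69",rs,gs)
print("beaker",plane(T,[(331,150)],60))
for yaw in (18,20,22):
  a=np.radians(yaw);R=np.array([[np.cos(a),-np.sin(a)],[np.sin(a),np.cos(a)]])
  for n,c,f in(("T",T,plane(T,ft,1.5)),("S",S,plane(S,fs,1.5))):
    loc=[(20,-24),(-21,-24),(-21,24)] if n=="T" else [(-21,24),(-21,-24),(20,-24)]
    print(yaw,n,(f[:,:2]-np.array(loc)@R.T).round(1).tolist())
E
```

```text
fork top
 [[493.9 241.6   1.5]
 [459.4 228.9   1.5]
 [444.3 271.5   1.5]] 
fork side
 [[442.4 276.4   1.5]
 [456.5 234.1   1.5]
 [493.7 245.3   1.5]]
tray [[ 573.1 -234.8   14. ]
 [ 551.9 -370.3   14. ]
 [ 436.6 -351.2   14. ]
 [ 457.6 -216.2   14. ]]
yaw stand -2.5582986458206824
side caps z69 [569.81585426  48.44923635  69.        ] [564.21038655 -79.85603853  69.        ]
beaker [[ 684.20403325 -180.00009681   60.        ]]
18 T [[467.4, 258.3], [472.0, 258.2], [471.7, 255.2]]
18 S [[469.8, 260.1], [469.0, 263.4], [467.2, 261.9]]
20 T [[466.9, 257.4], [470.9, 258.7], [472.3, 256.2]]
20 S [[470.4, 261.0], [468.0, 263.8], [466.7, 261.0]]
22 T [[466.3, 256.4], [469.9, 259.1], [472.8, 257.2]]
22 S [[470.9, 262.0], [466.9, 264.2], [466.1, 260.1]]
```

```bash
python3 -c "
from h import *
plan([469,259.7,130],19)"
```

```text
t 0.1 now [122.57 510.26 230.82] F [-0.46 -0.06  0.54] shift(now axes) [-395.41 -162.58  100.89] shift(target axes) [-349.7   245.98  100.82] turn units [-1.100e-02  3.000e-03  9.581e+00]
```

```bash
python3 -m inch '-20 -8 0 0 0 0;-39 -16 0 0 0 0;-39 -16 0 0 0 0;-39 -16 0 0 0 0;-39 -16 0 0 0 0;-39 -16 0 0 0 0;-39 -16 0 0 0 0;-39 -16 0 0 0 0;-39 -16 0 0 0 0;-20 -8 0 0 0 0' 1
python3 -m inch '0 0 6 0 0 1;0 0 6 0 0 1;0 0 6 0 0 1;0 0 6 0 0 1;0 0 6 0 0 1;0 0 6 0 0 1;0 0 6 0 0 1;0 0 6 0 0 1;0 0 6 0 0 1;0 0 6 0 0 0.58'
python3 -c "
from h import *
plan([469,259.7,130],19)"
```

```text
time_s: 0.93
eef_pos: [430.9, 287.7, 230.9]
ee_rot: [0.0, 0.119, 0.993, -0.0]
force: [-0.3, 1.0, 0.2]
grip_width: 0.999
grip_force: 0.0
time_s: 1.77
eef_pos: [427.9, 290.4, 170.7]
ee_rot: [-0.0, 0.583, 0.813, -0.0]
force: [-0.1, 0.4, -0.4]
grip_width: 0.999
grip_force: 0.0
t 1.77 now [427.95 290.45 170.7 ] F [-0.09  0.42 -0.43] shift(now axes) [-42.28  29.06  40.68] shift(target axes) [-42.44  28.81  40.7 ] turn units [-0.007  0.    -0.05 ]
```

```bash
python3 -m inch '-5 3 5 0 0 0;-7 5 6 0 0 0;-7 5 6 0 0 0;-7 5 6 0 0 0;-7 5 6 0 0 0;-5 3 6 0 0 0;-4 3 5 0 0 0;0 0 0 0 0 0;0 0 0 0 0 0;0 0 0 0 0 0'
python3 - <<'E'
from h import *
from rig import ctrl
plan([469,259.7,47],19)
for n in("side","top"):
    c=ctrl.capture(n); pickle.dump(c,open(f"{n}1.pkl","wb"))
T,S=load("top1.pkl"),load("side1.pkl")
A=cv2.resize(S["image"][100:180,140:220,::-1],(480,480));B=cv2.resize(T["image"][200:280,120:170,::-1],(300,480));cv2.imwrite("pics/g1.png",np.hstack([A,B]))
E
```

```text
time_s: 2.6
eef_pos: [469.2, 260.4, 131.5]
ee_rot: [0.0, 0.581, 0.814, 0.0]
force: [-0.3, 0.3, -0.0]
grip_width: 1.001
grip_force: 0.0
t 2.6 now [469.16 260.44 131.53] F [-0.35  0.33 -0.02] shift(now axes) [-0.65 -0.42 84.53] shift(target axes) [-0.64 -0.4  84.53] turn units [ 0.003 -0.001  0.004]
```

View pics/g1.png

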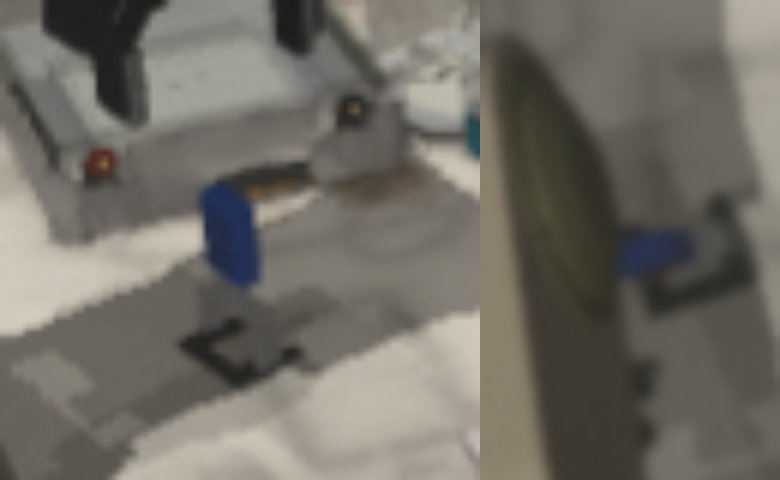

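The crop shows the open fingers either side of the handle at about (230,235), and the fork opening away from the robot. Descending.

```bash
python3 -m inch '0 0 5 0 0 0;0 0 10 0 0 0;0 0 10 0 0 0;0 0 10 0 0 0;0 0 10 0 0 0;0 0 10 0 0 0;0 0 10 0 0 0;0 0 10 0 0 0;0 0 7 0 0 0;0 0 2 0 0 0'
python3 -m inch '0 0 0 0 0 0;0 0 0 0 0 0;0 0 0 0 0 0;0 0 0 0 0 0;0 0 0 0 0 0;0 0 0 0 0 0;0 0 0 0 0 0;0 0 0 0 0 0;0 0 0 0 0 0;0 0 0 0 0 0' 0 60
python3 -m inch '0 0 0 0 0 0;0 0 0 0 0 0;0 0 0 0 0 0;0 0 0 0 0 0;0 0 0 0 0 0;0 0 0 0 0 0;0 0 0 0 0 0;0 0 0 0 0 0;0 0 0 0 0 0;0 0 0 0 0 0'
```

```text
time_s: 3.53
eef_pos: [468.7, 260.1, 45.9]
ee_rot: [-0.001, 0.581, 0.814, -0.001]
force: [-0.3, -0.7, 0.1]
grip_width: 1.004
grip_force: 0.0
time_s: 4.37
eef_pos: [469.4, 260.3, 47.6]
ee_rot: [0.0, 0.581, 0.814, 0.0]
force: [-1.1, 0.5, 3.4]
grip_width: 0.154
grip_force: 60.8
time_s: 5.2
eef_pos: [469.4, 260.3, 47.6]
ee_rot: [0.0, 0.581, 0.814, 0.0]
force: [-0.9, 0.4, 5.5]
grip_width: 0.157
grip_force: 61.0
```

```bash
python3 -m inch '0 0 -2 0 0 0;0 0 -5 0 0 0;0 0 -10 0 0 0;0 0 -12 0 0 0;0 0 -12 0 0 0;0 0 -12 0 0 0;0 0 -12 0 0 0;0 0 -9 0 0 0;0 0 -5 0 0 0;0 0 -2 0 0 0' - 80
python3 -m inch '0 0 0 0 0 0.2;0 0 0 0 0 0.5;0 0 0 0 0 0.5;0 0 0 0 0 0.5;0 0 0 0 0 0.5;0 0 0 0 0 0.5;0 0 0 0 0 0.5;0 0 0 0 0 0.25;0 0 0 0 0 0.13;0 0 0 0 0 0'
python3 -c "
from h import *
plan([510,49.2,126],-2.56)"
```

```text
time_s: 6.03
eef_pos: [469.4, 260.3, 129.2]
ee_rot: [0.0, 0.581, 0.814, 0.0]
force: [-0.3, 0.5, -1.1]
grip_width: 0.154
grip_force: 77.8
time_s: 6.87
eef_pos: [469.0, 260.1, 127.7]
ee_rot: [-0.0, 0.722, 0.691, -0.0]
force: [-0.4, 1.6, -1.7]
grip_width: 0.154
grip_force: 77.9
t 6.87 now [468.97 260.14 127.74] F [-0.35  1.61 -1.67] shift(now axes) [-208.93   50.26    1.76] shift(target axes) [-208.9    50.41    1.74] turn units [-0.01   0.003  0.007]
```

```bash
python3 -m inch '-6 1 0 0 0 0;-18 4 0 0 0 0;-28 7 0 0 0 0;-30 8 0 0 0 0;-30 8 0 0 0 0;-30 8 0 0 0 0;-30 7 0 0 0 0;-20 4 0 0 0 0;-12 3 0 0 0 0;-5 0 0 0 0 0'
python3 -m inch '0 0 0 0 0 0;0 0 0 0 0 0;0 0 0 0 0 0;0 0 0 0 0 0;0 0 0 0 0 0;0 0 0 0 0 0;0 0 0 0 0 0;0 0 0 0 0 0;0 0 0 0 0 0;0 0 0 0 0 0'
python3 - <<'E'
from h import *
from rig import ctrl
plan([510,49.2,126],-2.56)
for n in("side","top"):
    c=ctrl.capture(n); pickle.dump(c,open(f"{n}2.pkl","wb"))
T,S=load("top2.pkl"),load("side2.pkl")
A=cv2.resize(S["image"][130:230,180:290,::-1],(440,400));B=cv2.resize(T["image"][180:260,200:270,::-1],(350,400));cv2.imwrite("pics/a1.png",np.hstack([A,B]))
E
```

```text
time_s: 7.7
eef_pos: [510.4, 47.7, 128.2]
ee_rot: [0.0, 0.723, 0.691, -0.0]
force: [0.3, 0.2, -1.8]
grip_width: 0.155
grip_force: 77.9
time_s: 8.53
eef_pos: [510.2, 49.3, 128.3]
ee_rot: [-0.0, 0.722, 0.692, 0.0]
force: [0.9, 0.3, 0.2]
grip_width: 0.149
grip_force: 77.9
t 8.53 now [510.17  49.29 128.31] F [0.92 0.32 0.21] shift(now axes) [-0.1  -0.17  2.31] shift(target axes) [-0.1  -0.17  2.31] turn units [ 0.    -0.     0.014]
```

View pics/a1.png

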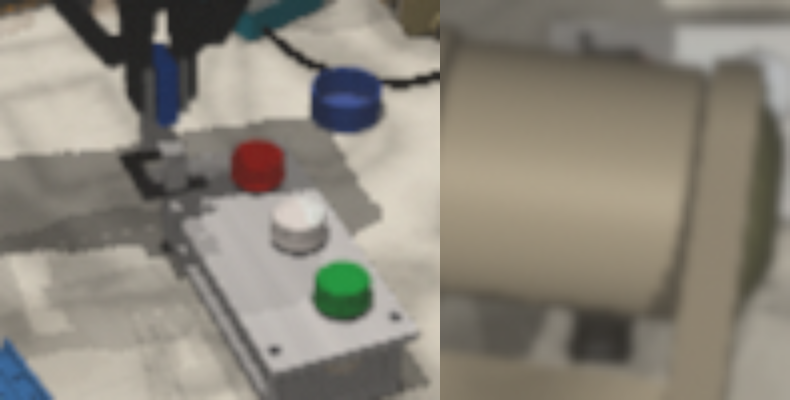

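The side view shows the fork level in front of the stand, with corners at about (122,155), (155,195) and (205,182). The red cap is at (258,165). The arm hides the top view. I'll move the fork closer over the apron and measure it against the cap.

```bash
python3 -m inch '0 1 0 0 0 0;0 3 0 0 0 0;0 4 0 0 0 0;0 4 0 0 0 0;0 3 0 0 0 0;0 2 0 0 0 0;0 0 3 0 0 0;0 0 6 0 0 0;0 0 6 0 0 0;0 0 2 0 0 0'
python3 -m inch '0 0 2 0 0 0;0 0 1 0 0 0;0 0 1 0 0 0;0 0 0 0 0 0;0 0 0 0 0 0;0 0 0 0 0 0;0 0 0 0 0 0;0 0 0 0 0 0;0 0 0 0 0 0;0 0 0 0 0 0'
python3 - <<'E'
from h import *
from rig import ctrl
plan([529,48.4,103.6],-2.56)
for n in("side","top"):
    c=ctrl.capture(n); pickle.dump(c,open(f"{n}3.pkl","wb"))
S=load("side3.pkl")
cv2.imwrite("pics/a2.png",cv2.resize(S["image"][150:200,205:275,::-1],(770,550),interpolation=cv2.INTER_CUBIC))
E
```

```text
time_s: 9.47
eef_pos: [526.4, 48.6, 109.9]
ee_rot: [-0.001, 0.722, 0.692, -0.001]
force: [-0.9, -0.2, -1.3]
grip_width: 0.154
grip_force: 77.9
time_s: 10.3
eef_pos: [527.2, 48.5, 107.3]
ee_rot: [0.0, 0.722, 0.692, 0.0]
force: [-0.3, -0.1, -1.3]
grip_width: 0.153
grip_force: 77.9
t 10.3 now [527.16  48.54 107.33] F [-0.32 -0.11 -1.26] shift(now axes) [-0.06  1.84  3.73] shift(target axes) [-0.05  1.84  3.73] turn units [0.    0.    0.015]
```

View pics/a2.png

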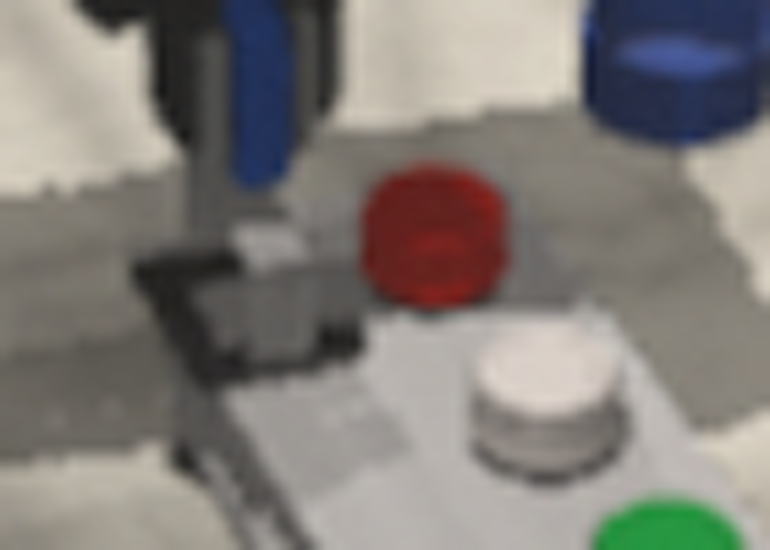

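```bash
python3 - <<'E'
from h import *
S=load("side3.pkl")
P=lambda u,v:(205+u/11-.5+.5/11,150+v/11-.5+.5/11)
a=np.radians(-2.56);R=np.array([[np.cos(a),-np.sin(a)],[np.sin(a),np.cos(a)]])
cap=plane(S,[P(435,236)],68.5)[0];c,s,_=blob(S,(0,120,60),(8,255,255),(232,158,256,182))
cap2=plane(S,[s[:2]+(s[2:4]-1)/2],68.5)[0];print(cap,cap2)
f=plane(S,[P(135,263),P(204,384),P(361,352)],61)[:,:2]
loc=np.array([(-21,24),(-21,-24),(20,-24)])
o=f-loc@R.T;print("origins",o.round(1))
print("cap-origin local",((cap[:2]-o)@R).round(1),"TCP",((cap[:2]-[527.2,48.5])@R).round(1))
print("edge yaw",np.degrees(np.arctan2(-(f[0]-f[1])[0],(f[0]-f[1])[1])),np.degrees(np.arctan2((f[2]-f[1])[1],(f[2]-f[1])[0])))
# stand yaw from side view: white cap vs red
E
```

```text
[570.47013688  49.06947646  68.5       ] [ 105.01242327 1588.11649501   68.5       ]
origins [[527.6  52. ]
 [526.9  52.5]
 [522.5  50.5]]
cap-origin local [[43.  -1. ]
 [43.7 -1.5]
 [48.   0.7]] TCP [43.2  2.5]
edge yaw -3.396793659235355 -6.001586205698003
```

Measured against the cap, the fork is about 0.7 mm to the +y side and 43 mm back. I'll touch down slowly and watch the force.

```bash
python3 -m inch '-0.5 0 0.4 0 0 0;0 0 0.4 0 0 0;0 0 0.4 0 0 0;0 0 0.4 0 0 0;0 0 0.4 0 0 0;0 0 0.4 0 0 0;0 0 0.3 0 0 0;0 0 0.2 0 0 0;0 0 0.1 0 0 0;0 0 0 0 0 0'
python3 -m inch '0 0 0.1 0 0 0;0 0 0.1 0 0 0;0 0 0.1 0 0 0;0 0 0.1 0 0 0;0 0 0.1 0 0 0;0 0 0 0 0 0;0 0 0 0 0 0;0 0 0 0 0 0;0 0 0 0 0 0;0 0 0 0 0 0'
python3 -c "
from rig import ctrl;s=ctrl.sense();print(s['eef_pos'],s['force'],s['wrist_torque'])"
```

```text
time_s: 11.23
eef_pos: [527.1, 48.1, 104.3]
ee_rot: [0.0, 0.722, 0.692, 0.0]
force: [0.4, 0.0, -1.4]
grip_width: 0.154
grip_force: 77.9
time_s: 12.07
eef_pos: [527.1, 48.1, 103.8]
ee_rot: [0.0, 0.722, 0.692, 0.0]
force: [-0.1, 0.4, -1.5]
grip_width: 0.154
grip_force: 77.9
[527.13823161  48.05954151 103.81870931] [-0.06231836  0.41916365 -1.45885284] [-0.06398236  0.0848764  -0.00194754]
```

```bash
python3 -m inch '0 0 0.1 0 0 0;0 0 0.1 0 0 0;0 0 0.1 0 0 0;0 0 0.1 0 0 0;0 0 0 0 0 0;0 0 0 0 0 0;0 0 0 0 0 0;0 0 0 0 0 0;0 0 0 0 0 0;0 0 0 0 0 0'
```

```text
time_s: 12.9
eef_pos: [527.2, 48.1, 103.6]
ee_rot: [0.0, 0.722, 0.692, 0.0]
force: [-0.3, 0.4, 3.9]
grip_width: 0.158
grip_force: 78.7
```

Contact at TCP z 103.6, as predicted, with about 5 N. Sliding in at 5 mm/s.

```bash
R='' ; python3 -m inch '0 0.2 0 0 0 0;0 0.4 0 0 0 0;0 0.4 0 0 0 0;0 0.4 0 0 0 0;0 0.4 0 0 0 0;0 0.4 0 0 0 0;0 0.4 0 0 0 0;0 0.4 0 0 0 0;0 0.4 0 0 0 0;0 0.4 0 0 0 0' | grep -E 'pos|force'
python3 -m inch '0 0.4 0 0 0 0;0 0.4 0 0 0 0;0 0.4 0 0 0 0;0 0.4 0 0 0 0;0 0.4 0 0 0 0;0 0.4 0 0 0 0;0 0.4 0 0 0 0;0 0.4 0 0 0 0;0 0.4 0 0 0 0;0 0.4 0 0 0 0'| grep -E 'pos|force'
```

```text
eef_pos: [530.7, 47.9, 103.5]
force: [-3.5, 0.3, 6.6]
grip_force: 79.0
eef_pos: [534.7, 47.7, 103.6]
force: [-3.5, -0.3, 5.4]
grip_force: 79.0
```

```bash
python3 -m inch '0 0.4 -0.05 0 0 0;0 0.4 0 0 0 0;0 0.4 0 0 0 0;0 0.4 0 0 0 0;0 0.4 0 0 0 0;0 0.4 0 0 0 0;0 0.4 0 0 0 0;0 0.4 0 0 0 0;0 0.4 0 0 0 0;0 0.4 0 0 0 0' | grep -E 'pos|force'
python3 -m inch '0 0.4 0 0 0 0;0 0.4 0 0 0 0;0 0.4 0 0 0 0;0 0.4 0 0 0 0;0 0.4 0 0 0 0;0 0.4 0 0 0 0;0 0.4 0 0 0 0;0 0.4 0 0 0 0;0 0.4 0 0 0 0;0 0.4 0 0 0 0'| grep -E 'pos|force'
```

```text
eef_pos: [538.7, 47.6, 103.6]
force: [-3.6, 0.6, 5.3]
grip_force: 79.0
eef_pos: [542.7, 47.4, 103.6]
force: [-2.9, 0.6, 4.6]
grip_force: 79.0
```

```bash
python3 -m inch '0 0.4 0 0 0 0;0 0.4 0 0 0 0;0 0.4 0 0 0 0;0 0.4 0 0 0 0;0 0.4 0 0 0 0;0 0.4 0 0 0 0;0 0.4 0 0 0 0;0 0.4 0 0 0 0;0 0.4 0 0 0 0;0 0.4 0 0 0 0' | grep -E 'pos|force'
python3 -m inch '0 0.4 0 0 0 0;0 0.4 0 0 0 0;0 0.4 0 0 0 0;0 0.4 0 0 0 0;0 0.4 0 0 0 0;0 0.4 0 0 0 0;0 0.4 0 0 0 0;0 0.4 0 0 0 0;0 0.4 0 0 0 0;0 0.4 0 0 0 0'| grep -E 'pos|force'
```

```text
eef_pos: [546.7, 47.2, 103.6]
force: [-3.2, 0.4, 5.5]
grip_force: 79.0
eef_pos: [550.7, 47.0, 103.6]
force: [-3.0, 0.8, 6.0]
grip_force: 79.0
```

```bash
python3 -m inch '0 0.4 0 0 0 0;0 0.4 0 0 0 0;0 0.4 0 0 0 0;0 0.4 0 0 0 0;0 0.4 0 0 0 0;0 0.4 0 0 0 0;0 0.4 0 0 0 0;0 0.4 0 0 0 0;0 0.4 0 0 0 0;0 0.4 0 0 0 0' | grep -E 'pos|force'; python3 -c "
from rig import ctrl;print(ctrl.sense()['wrist_torque'])"
```

```text
eef_pos: [554.7, 46.9, 103.6]
force: [-2.9, 0.4, 4.9]
grip_force: 79.0
[-0.00077347  0.59452223 -0.01053324]
```

```bash
python3 -m inch '0 0.4 0 0 0 0;0 0.4 0 0 0 0;0 0.4 0 0 0 0;0 0.4 0 0 0 0;0 0.4 0 0 0 0;0 0.4 0 0 0 0;0 0.4 0 0 0 0;0 0.4 0 0 0 0;0 0.4 0 0 0 0;0 0.4 0 0 0 0' | grep -E 'pos|force'; python3 -c "
from rig import ctrl;print(ctrl.sense()['wrist_torque'])"
```

```text
eef_pos: [558.7, 46.7, 103.6]
force: [-3.0, 0.2, 6.0]
grip_force: 79.0
[ 0.00900303  0.67810464 -0.00858395]
```

```bash
python3 -m inch '0 0.4 0 0 0 0;0 0.4 0 0 0 0;0 0.4 0 0 0 0;0 0.4 0 0 0 0;0 0.4 0 0 0 0;0 0.4 0 0 0 0;0 0.4 0 0 0 0;0 0.4 0 0 0 0;0 0.4 0 0 0 0;0 0.4 0 0 0 0' | grep -E 'pos|force'
```

```text
eef_pos: [562.7, 46.5, 103.6]
force: [-3.1, 1.3, 5.6]
grip_force: 79.0
```

```bash
python3 -m inch '0 0.4 0 0 0 0;0 0.4 0 0 0 0;0 0.4 0 0 0 0;0 0.4 0 0 0 0;0 0.4 0 0 0 0;0 0.4 0 0 0 0;0 0.3 0 0 0 0;0 0.3 0 0 0 0;0 0.2 0 0 0 0;0 0.2 0 0 0 0' | grep -E 'pos|force'; python3 -c "
from rig import ctrl;print(ctrl.sense()['wrist_torque'])"
```

```text
eef_pos: [566.1, 46.4, 103.6]
force: [-2.5, -0.7, 4.8]
grip_force: 79.0
[0.05493274 0.67498738 0.05668752]
```

```bash
python3 -m inch '0 0.3 0 0 0 0;0 0.3 0 0 0 0;0 0.3 0 0 0 0;0 0.3 0 0 0 0;0 0.3 0 0 0 0;0 0.3 0 0 0 0;0 0.2 0 0 0 0;0 0.2 0 0 0 0;0 0.2 0 0 0 0;0 0.2 0 0 0 0' | grep -E 'pos|force'
```

```text
eef_pos: [568.7, 46.3, 103.6]
force: [-3.7, 0.3, 5.5]
grip_force: 79.0
```

```bash
python3 -m inch '0 0.2 0 0 0 0;0 0.2 0 0 0 0;0 0.2 0 0 0 0;0 0.2 0 0 0 0;0 0.2 0 0 0 0;0 0.1 0 0 0 0;0 0.1 0 0 0 0;0 0.1 0 0 0 0;0 0.1 0 0 0 0;0 0.1 0 0 0 0' | grep -E 'pos|force'
```

```text
eef_pos: [570.2, 46.2, 103.6]
force: [-2.5, 0.6, 5.4]
grip_force: 79.0
```

```bash
python3 -m inch '0 0.1 0 0 0 0;0 0.1 0 0 0 0;0 0.1 0 0 0 0;0 0.1 0 0 0 0;0 0.1 0 0 0 0;0 0.1 0 0 0 0;0 0.1 0 0 0 0;0 0.1 0 0 0 0;0 0.1 0 0 0 0;0 0.1 0 0 0 0' | grep -E 'pos|force'
```

```text
eef_pos: [571.2, 46.2, 103.6]
force: [-2.9, 0.8, 6.1]
grip_force: 79.0
```

```bash
python3 -m inch '0 0.1 0 0 0 0;0 0.1 0 0 0 0;0 0.1 0 0 0 0;0 0.1 0 0 0 0;0 0.1 0 0 0 0;0 0 0 0 0 0;0 0 0 0 0 0;0 0 0 0 0 0;0 0 0 0 0 0;0 0 0 0 0 0' | grep -E 'pos|force'
```

```text
eef_pos: [571.7, 46.1, 103.6]
force: [-3.1, -0.1, 6.1]
grip_force: 79.0
```

```bash
python3 -m inch '0 0.1 0 0 0 0;0 0.1 0 0 0 0;0 0.1 0 0 0 0;0 0.1 0 0 0 0;0 0.1 0 0 0 0;0 0.1 0 0 0 0;0 0.1 0 0 0 0;0 0 0 0 0 0;0 0 0 0 0 0;0 0 0 0 0 0' | grep -E 'time|pos|force'
```

```text
time_s: 25.4
eef_pos: [572.4, 46.1, 103.6]
force: [-3.1, -0.3, 5.2]
grip_force: 79.0
```

```bash
python3 -m inch '0 0.1 0 0 0 0;0 0.1 0 0 0 0;0 0.1 0 0 0 0;0 0.1 0 0 0 0;0 0.1 0 0 0 0;0 0 0 0 0 0;0 0 0 0 0 0;0 0 0 0 0 0;0 0 0 0 0 0;0 0 0 0 0 0' | grep -E 'time|pos|force'
```

```text
time_s: 26.23
eef_pos: [572.9, 46.1, 103.6]
force: [-2.8, 0.0, 5.2]
grip_force: 79.0
```

```bash
python3 -m inch '0 0.1 0 0 0 0;0 0.1 0 0 0 0;0 0.1 0 0 0 0;0 0.1 0 0 0 0;0 0.1 0 0 0 0;0 0.1 0 0 0 0;0 0 0 0 0 0;0 0 0 0 0 0;0 0 0 0 0 0;0 0 0 0 0 0' | grep -E 'time|pos|force'
python3 - <<'E'
from rig import ctrl
import cv2
S=ctrl.capture("side")
cv2.imwrite("pics/a3.png",cv2.resize(S["image"][140:200,205:275,::-1],(700,600),interpolation=cv2.INTER_CUBIC))
E
```

```text
time_s: 27.07
eef_pos: [573.4, 46.0, 103.6]
force: [-3.2, -0.5, 4.9]
grip_force: 79.0
```

View pics/a3.png

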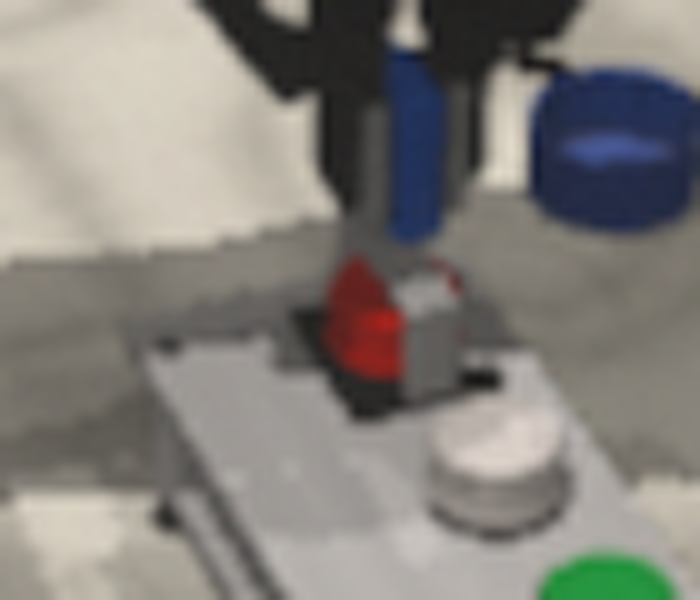

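The picture shows the arch around the red cap and the fork under the skirt, with the near leg at (433,345). By my estimate it is a couple of mm short of home.

```bash
python3 -m inch '0 0.1 0 0 0 0;0 0.1 0 0 0 0;0 0.1 0 0 0 0;0 0.1 0 0 0 0;0 0.1 0 0 0 0;0 0.1 0 0 0 0;0 0.1 0 0 0 0;0 0 0 0 0 0;0 0 0 0 0 0;0 0 0 0 0 0' | grep -E 'time|pos|force'
```

```text
time_s: 27.95
eef_pos: [573.6, 46.0, 103.6]
force: [-6.1, 0.3, 8.0]
grip_force: 79.2
```

```bash
python3 -m inch '0 0.1 0 0 0 0;0 0.1 0 0 0 0;0 0.1 0 0 0 0;0 0.1 0 0 0 0;0 0.1 0 0 0 0;0 0 0 0 0 0;0 0 0 0 0 0;0 0 0 0 0 0;0 0 0 0 0 0;0 0 0 0 0 0' | grep -E 'time|pos|force'
```

```text
time_s: 28.78
eef_pos: [573.8, 46.1, 103.6]
force: [-7.7, 0.4, 8.9]
grip_force: 79.4
```

The push rose by 4.7 N, so the root is home. Pulling up slowly.

```bash
python3 -m inch '0 0 -0.4 0 0 0;0 -0.1 -0.4 0 0 0;0 -0.1 -0.4 0 0 0;0 0 -0.4 0 0 0;0 0 -0.4 0 0 0;0 0 -0.4 0 0 0;0 0 -0.4 0 0 0;0 0 -0.4 0 0 0;0 0 -0.4 0 0 0;0 0 -0.4 0 0 0' | grep -E 'time|pos|force'
python3 -m inch '0 0 -0.4 0 0 0;0 0 -0.4 0 0 0;0 0 -0.4 0 0 0;0 0 -0.4 0 0 0;0 0 -0.4 0 0 0;0 0 -0.4 0 0 0;0 0 -0.4 0 0 0;0 0 -0.4 0 0 0;0 0 -0.4 0 0 0;0 0 -0.4 0 0 0' | grep -E 'time|pos|force'
```

```text
time_s: 29.62
eef_pos: [573.9, 46.2, 106.2]
force: [-3.8, 0.3, -15.0]
grip_force: 77.9
time_s: 30.45
eef_pos: [574.8, 46.0, 111.6]
force: [-0.0, 0.3, -0.9]
grip_force: 79.7
```

```bash
python3 -m inch '0 0 -0.5 0 0 0;0 0 -1 0 0 0;0 0 -1.5 0 0 0;0 0 -2 0 0 0;0 0 -2 0 0 0;0 0 -2 0 0 0;0 0 -2 0 0 0;0 0 -2 0 0 0;0 0 -2 0 0 0;0 0 -2 0 0 0' | grep -E 'time|pos|force'
python3 -m inch '0 0 -3 0 0 0;0 0 -4 0 0 0;0 0 -5 0 0 0;0 0 -5 0 0 0;0 0 -5 0 0 0;0 0 -4 0 0 0;0 0 -3 0 0 0;0 0 -2 0 0 0;0 0 -1 0 0 0;0 0 0 0 0 0' | grep -E 'time|pos|force'
python3 - <<'E'
from h import *
from rig import ctrl
S=ctrl.capture("side")
cv2.imwrite("pics/a4.png",cv2.resize(S["image"][110:210,195:295,::-1],(600,600),interpolation=cv2.INTER_CUBIC))
plan([500,-293,170],-9.4)
E
```

```text
time_s: 31.28
eef_pos: [574.7, 46.0, 128.6]
force: [-0.7, -0.1, -2.2]
grip_force: 79.7
time_s: 32.12
eef_pos: [574.7, 46.0, 160.6]
force: [-0.4, 0.4, -1.1]
grip_force: 79.7
t 32.17 now [574.61  46.   160.34] F [ 0.33 -0.   -1.52] shift(now axes) [-341.9   -59.91   -9.65] shift(target axes) [-346.63  -18.24   -9.66] turn units [-0.002 -0.     1.155]
```

View pics/a4.png

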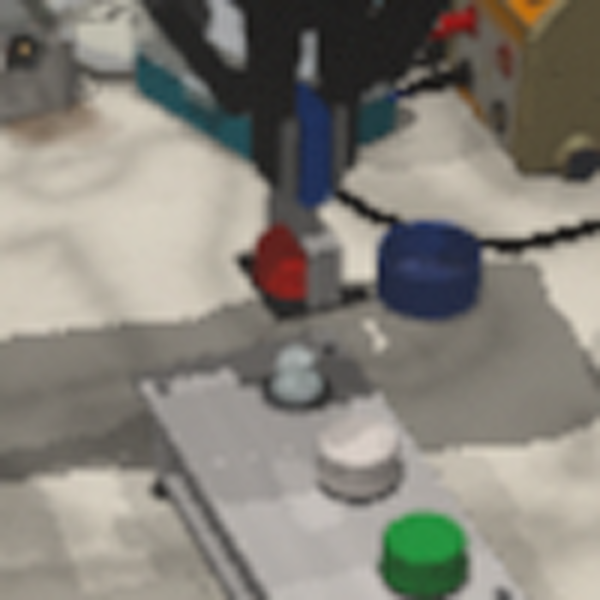

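The red cap lies level on the fork inside the arch at about (285,262) and the vial below is open. White and green are still seated. Carrying it gently to the tray.

```bash
python3 -m inch '-3 -0.5 0 0 0 0;-7 -1 0 0 0 0;-11 -2 0 0 0 0;-15 -3 0 0 0 0;-19 -3 0 0 0 0;-22 -4 0 0 0 0;-24 -4 0 0 0 0;-24 -4 0 0 0 0;-24 -4 0 0 0 0;-24 -4 0 0 0 0' | grep -E 'time|pos|force'
python3 -m inch '-24 -4 0 0 0 0;-24 -4 0 0 0 0;-24 -4 0 0 0 0;-24 -4 0 0 0 0;-22 -4 0 0 0 0;-18 -3 0 0 0 0;-14 -3 0 0 0 0;-10 -2 0 0 0 0;-6 -2 0 0 0 0;-3 -0.5 0 0 0 0' | grep -E 'time|pos|force'
python3 -m inch '0 0 2 0 0 0;0 0 4 0 0 0;0 0 7 0 0 0;0 0 10 0 0 0;0 0 11 0 0 0;0 0 11 0 0 0;0 0 10 0 0 0;0 0 8 0 0 0;0 0 5 0 0 0;0 0 2 0 0 0' | grep -E 'time|pos|force'
python3 - <<'E'
from h import *
from rig import ctrl
S=ctrl.capture("side")
cv2.imwrite("pics/t1.png",cv2.resize(S["image"][210:340,220:350,::-1],(600,600),interpolation=cv2.INTER_CUBIC))
plan([500,-293,50.6],-2.56)
E
```

```text
time_s: 33.0
eef_pos: [536.9, -127.6, 160.4]
force: [0.8, -0.1, -1.1]
grip_force: 79.7
time_s: 33.83
eef_pos: [499.6, -293.7, 160.4]
force: [0.4, -0.1, -1.4]
grip_force: 79.7
time_s: 34.67
eef_pos: [499.8, -292.9, 89.4]
force: [-0.3, -0.3, -1.3]
grip_force: 79.7
t 34.72 now [ 499.82 -292.97   89.62] F [-0.13  0.54 -1.03] shift(now axes) [-0.05  0.21 39.02] shift(target axes) [-2.000e-02  1.800e-01  3.902e+01] turn units [-0.007 -0.006  0.014]
```

View pics/t1.png

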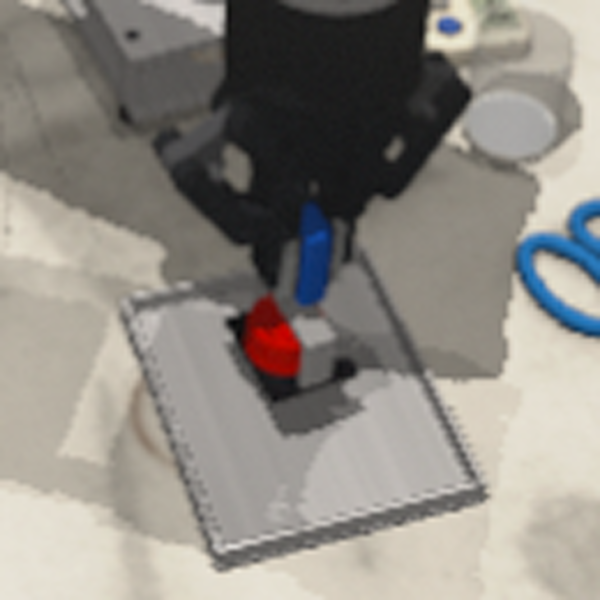

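The cap is still level on the fork and the fork is above the middle of the tray. Lowering.

```bash
python3 -m inch '0 0 2 0 0 0;0 0 4 0 0 0;0 0 6 0 0 0;0 0 6 0 0 0;0 0 6 0 0 0;0 0 5 0 0 0;0 0 3 0 0 0;0 0 2 0 0 0;0 0 1 0 0 0;0 0 0.5 0 0 0' | grep -E 'time|pos|force'
python3 -m inch '0 0 0.3 0 0 0;0 0 0.3 0 0 0;0 0 0.3 0 0 0;0 0 0.3 0 0 0;0 0 0.3 0 0 0;0 0 0.3 0 0 0;0 0 0.3 0 0 0;0 0 0.3 0 0 0;0 0 0.3 0 0 0;0 0 0 0 0 0' | grep -E 'time|pos|force'
```

```text
time_s: 35.55
eef_pos: [500.0, -293.1, 54.9]
force: [-0.2, -0.1, -1.2]
grip_force: 79.7
time_s: 36.38
eef_pos: [500.0, -293.1, 52.2]
force: [0.3, 0.1, -1.4]
grip_force: 79.7
```

```bash
python3 -m inch '0 0 0.2 0 0 0;0 0 0.2 0 0 0;0 0 0.2 0 0 0;0 0 0.2 0 0 0;0 0 0.2 0 0 0;0 0 0.2 0 0 0;0 0 0.2 0 0 0;0 0 0 0 0 0;0 0 0 0 0 0;0 0 0 0 0 0' | grep -E 'time|pos|force'
```

```text
time_s: 37.22
eef_pos: [500.0, -293.1, 50.8]
force: [-0.8, 0.3, -1.9]
grip_force: 79.7
```

```bash
python3 -m inch '0 0 0.1 0 0 0;0 0 0.1 0 0 0;0 0 0.1 0 0 0;0 0 0.1 0 0 0;0 0 0 0 0 0;0 0 0 0 0 0;0 0 0 0 0 0;0 0 0 0 0 0;0 0 0 0 0 0;0 0 0 0 0 0' | grep -E 'time|pos|force'
```

```text
time_s: 38.05
eef_pos: [500.0, -293.1, 50.6]
force: [-0.6, 0.8, 3.0]
grip_force: 80.4
```

Contact with the floor. Letting go.

```bash
python3 -m inch '0 0 0 0 0 0;0 0 0 0 0 0;0 0 0 0 0 0;0 0 0 0 0 0;0 0 0 0 0 0;0 0 0 0 0 0;0 0 0 0 0 0;0 0 0 0 0 0;0 0 0 0 0 0;0 0 0 0 0 0' 0.5 20
python3 -m inch '0 0 -2 0 0 0;0 0 -5 0 0 0;0 0 -10 0 0 0;0 0 -12 0 0 0;0 0 -12 0 0 0;0 0 -12 0 0 0;0 0 -12 0 0 0;0 0 -12 0 0 0;0 0 -12 0 0 0;0 0 -12 0 0 0' | grep -E 'time|pos|force'
python3 -m inch '0 0 -12 0 0 0;0 -10 -12 0 0 0;0 -15 -12 0 0 0;0 -15 -10 0 0 0;0 -15 -5 0 0 0;0 -15 0 0 0 0;0 -15 0 0 0 0;0 -10 0 0 0 0;0 -5 0 0 0 0;0 0 0 0 0 0' | grep -E 'time|pos|force'
python3 - <<'E'
from h import *
from rig import ctrl
S=ctrl.capture("side")["image"]
A=cv2.resize(S[210:340,220:350,::-1],(400,400),interpolation=cv2.INTER_CUBIC);B=cv2.resize(S[140:270,210:340,::-1],(400,400))
cv2.imwrite("pics/t2.png",np.hstack([A,B]))
E
```

```text
time_s: 38.88
eef_pos: [500.0, -293.1, 50.4]
ee_rot: [0.0, 0.722, 0.692, -0.0]
force: [0.8, -0.5, 0.1]
grip_width: 0.499
grip_force: 0.0
time_s: 39.72
eef_pos: [500.1, -293.2, 153.5]
force: [-0.3, -0.4, 0.3]
grip_force: 0.0
time_s: 40.55
eef_pos: [399.7, -288.9, 203.2]
force: [-0.6, -0.5, -0.1]
grip_force: 0.0
```

View pics/t2.png

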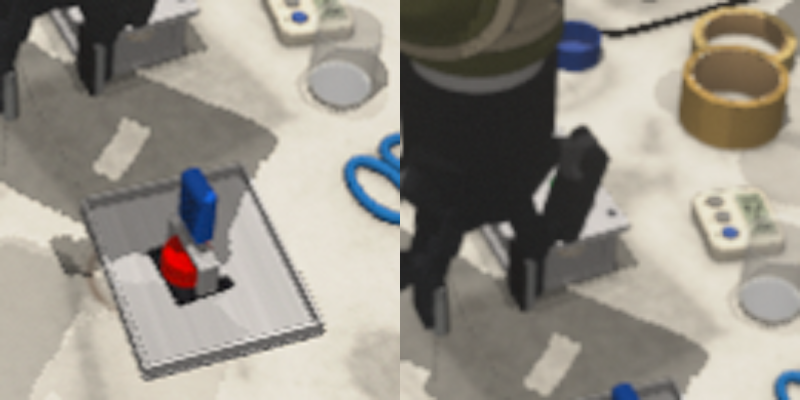

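The puller stands upright in the tray at about (195,235) with the red cap level on its fork. The gripper is clear of it and the beaker hasn't moved. Handing in.

```bash
python3 -c "
from rig import ctrl;print(ctrl.finish_job())"
```

```text
the job is handed in; nothing more can be done
None
```

The red cap is off and level on the puller's fork, the puller stands upright and released in the tray, the white and green caps and the beaker were not touched, and the job was handed in at about 41 s.

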